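Slide a rinsed filter frame to the shelf edge so its pull tab overhangs

TASK

Slide the flat filter frame with the pull tab over the raised birch shelf to the long edge away from the robot, until just its whole tab (3 cm) sticks out past the edge, the frame's front bar in line with the edge and the frame square to it, so that the next person can take it by the tab. Push it with the fingertips, flat on the shelf all the way: do not grip, lift or tip it. Leave the other things on the shelf and beside it where they are, and take the hand away at the end.

Things in the scene. Friction and masses are not known exactly. Their poses are not given: they have to be found in the camera images.
- frame: the filter frame to slide: grey plastic rim round a black screen, 100 mm (x) by 130 mm (y), 6 mm thick, about 90 g, loose on the shelf; on its +x side a flat pull tab adds 30 mm (96 mm wide, 5 mm thick). Straight back bar at x = -50 mm. Origin: centre of the rectangle (without tab), underside; z up. At the start the tab points to the far edge, up to 23 degrees askew.
- tab_root (a point): point on the frame's underside in the middle of the line where the tab leaves the front bar (frame x = +50 mm); axes as the frame
- tab_tip (a point): point on the frame's underside in the middle of the tab's free end (frame x = +80 mm); axes as the frame
- shelf: the raised drying shelf, fixed on the white counter: birch board 260 mm (x) by 540 mm (y), 18 mm thick, on two steel leg frames near its ends; its upper face is 90 mm above the counter. Origin: centre of its foot at counter height. Its x axis points away from the robot (turned up to about 9 degrees), square to its long edges.
- shelf_edge (a point): middle of the upper rim of the shelf's long edge on the side away from the robot; axes as the shelf, so the edge runs along its y and x points outward off the shelf, z up; the board's upper face is at its z = 0
- grille: bystander: flat grey grille with slats on the shelf, the same 100 x 130 x 6 mm rectangle but with NO tab; origin at the centre of its underside. It and the filter frame may lie on either half of the shelf.
- filter: bystander: small round pleated paper filter, 64 mm diameter, 45 mm tall, upright near the middle of the shelf; origin at the centre of its underside
- canister: bystander: grey canister, 128 mm diameter, 182 mm tall with its ribbed twist cap, on the counter to the right of the shelf; origin at the centre of its underside
- pan: bystander: aluminium dustpan, 150 mm (x) by 210 mm (y), 45 mm tall, with a handle reaching to y = +205 mm, on the counter to the left of the shelf; origin at the centre of the pan's underside
- nozzle: bystander: black upholstery nozzle, foot 50 x 130 x 26 mm with a round neck reaching to x = -105 mm, 38 mm tall, lying on the counter to the right of the shelf, nearer the robot than the canister; origin at the centre of the foot's underside
- cleaner: bystander: white bottle, 66 mm diameter, 190 mm tall, on the counter to the left, nearer the robot; origin at the centre of its underside
Things that resemble listed ones, but are neither listed nor needed, are in the scene too. What is shaped like the frame but green or purple is not meant.

How it is judged:
By the outcome, as a careful person would: the job done as asked, in the order asked, and still so for the second after the job is handed in, with the robot touching nothing.
It also fails if it takes over 42 s, if anything falls off the work surface, if the arm or the gripper's body presses on something with over 40 N, if the wrist force passes 120 N, or if a joint passes its speed limit or range.

ROBOT

A 6-joint arm with a two-finger parallel gripper is mounted at the origin on the work surface. World frame = base frame: x ahead of the robot, y to its left, z up, the work surface at z = 0. Lengths are in mm, angles in rad, forces in N, time in s.
With the tool pointing down it reaches from about 375 to 925 mm from the base axis. Payload 5.7 kg.
Tool frame: the origin (TCP) lies midway between the tips of the shut fingers; the grasp point (between the pads) lies grasp_offset behind it (grasp_offset is the distance from the TCP to the grasp point, in mm); z points along the fingers, y is the direction in which the jaws open and shut (so a half turn about z gives the same grasp; the last joint's range is limited). The gripper opens to 88 mm and grips with 3 to 60 N. Pads are 20 mm wide; open, the fingers measure 115 mm over their backs; the gripper's body (75 mm by 178 mm) begins 61 mm behind the grasp point.
Start: joints at [1.191, 0.359, 1.51, -0, 1.272, -0.115], TCP at [157.022, 579.053, 189.223] pointing down, gripper open.
Joint ranges: [-2.97, 2.97], [-1.01, 2.36], [0.21, 2.38], [-0.96, 4.11], [0.2, 2.71], [-2.98, 2.98]. Speed limits (rad/s): [2.39, 2.39, 3.14, 3.14, 3.14, 3.14].

INTERFACE

Orientations are given as a rotation vector (axis times angle).
In Python, from cell import * gives the robot as it stands.
- The arm moves only by the tool drive_tool, never from a script. Its argument "deltas" is a list of rows, each a list of 7 numbers: the shift along the tool's x, y, z in units of 0.05 m (1.0 is 0.05 m), then the turn, a rotation vector about the tool's x, y, z in units of 0.1 rad (1.0 is 0.1 rad), then the closure, from 0 (fully open) to 1 (shut). In form: [[tx, ty, tz, wx, wy, wz, jaw], ...]. A call has 1 to 8 rows; each row shifts and turns the pose as measured when the row begins, along the tool's axes as they then stand; what a row does not reach is not made up. A row lasts 1/8 s, in which the tool goes at most 62.5 mm and 10.7 degrees, less where a joint would pass 70% of its speed; a pose out of reach is approached as far as the arm can. A call with a number of a shift or a turn outside -1 to 1 is refused whole. A call with a gripper value outside its range is refused whole. The fingers move at their own pace and stop on an object; "grip_force" is the grip in N (left out, the last holds). Time passes only in rows, so rows that do not move let the fingers close. It gives the time, the measured TCP pose, the force and the opening at its end, in the units of the state.
- read_state(): the state, without advancing time (a new reading comes with each control period).
- read_camera(name): name is "scene" or "top" or "wrist"; returns a dict with "color" (420x560x3 uint8, red, green, blue), "camera_matrix" (3x3 intrinsics, pixels), "T" (4x4, takes a point from camera to world coordinates); the wrist camera has in their place "tool_from_camera" (4x4, takes a point from camera to tool coordinates, whose origin is the TCP and whose axes are the flange's). Camera axes: x right, y up, looking along -z (the intrinsics and any distortion apply to the point x, -y, -z); pixel columns grow to the right and rows downward; lengths in mm; the calibration is good to about 2 mm. A picture is of the moment at which its call begins: read the wrist's pose just before it. There is no depth.
- sign_off(): hands the job in, once; it reports no verdict.
The state is a dict: "time_s": time; "qpos": joint angles; "qvel": joint speeds; "effort": joint torques, N m; "eef_pos": TCP position; "ee_rot": TCP orientation; "ft_force": force on the tool from outside, world axes, zero at the start; "moment": the same for the moment, N m; "width": opening from 0.0 (shut) to 1.0 (fully open).
Only numpy, scipy, OpenCV 4.12 (cv2) and the standard library are available. Lean on these libraries where they do the work, as an engineer would, in place of code of your own. Each camera call takes 0.05 s, during which the arm holds its last target. There are 200 camera calls.

## Working session

There is one attempt and no reset: what is moved stays moved. The work goes in short steps, Python scripts to look and compute and a tool call to move; the robot and the scene stay as the last step left them, time stands still between calls to the robot, and variables do not carry over. Pictures are saved under pics/ and viewed, about 8 in all and at most 12, crops included, and the job is handed in when it is done.

Besides the shell and the picture viewer there is one more tool, called after "Emit:" by a JSON object that holds its "api" and its "payload". drive_tool: Moves the arm, as the interface text tells. Shifts and turns lie within -1 to 1; 1 stands for 0.05 m of shift or 0.1 rad of turn. Its arguments: {"type":"object","properties":{"deltas":{"type":"array","items":{"type":"array","items":{"type":"number"}}},"grip_force":{"type":"number"}},"required":["deltas"]}

```bash
mkdir -p pics; ls; python3 - <<'E'
from cell import *
import cv2,numpy as np
s=read_state();print({k:np.round(v,3) for k,v in s.items()})
for n in("top","scene"):
    c=read_camera(n);cv2.imwrite(f"pics/{n}1.png",cv2.cvtColor(c["color"],cv2.COLOR_RGB2BGR));np.savez(f"pics/{n}1.npz",**{k:v for k,v in c.items()})
    print(n,{k:np.round(v,3).tolist() for k,v in c.items() if k!="color"})
E
```

```text
pics
{'time_s': np.float64(0.0), 'qpos': array([ 1.191,  0.359,  1.511, -0.   ,  1.272, -0.115]), 'qvel': array([-0.002, -0.001, -0.001,  0.002, -0.002, -0.001]), 'effort': array([-0.0000e+00, -5.1537e+01, -2.7073e+01,  6.7000e-02,  3.5000e-02,
       -0.0000e+00]), 'eef_pos': array([156.76 , 578.385, 188.42 ]), 'ee_rot': array([-4.150e-01, -3.114e+00,  3.000e-03]), 'ft_force': array([-0.591,  0.71 , -0.482]), 'moment': array([ 0.016, -0.084, -0.007]), 'width': np.float64(1.001)}
top {'camera_matrix': [[464.051, 0.0, 283.431], [0.0, 464.051, 212.517], [0.0, 0.0, 1.0]], 'T': [[0.007, 0.996, -0.084, 374.63], [-1.0, 0.007, -0.003, 108.305], [-0.002, 0.084, 0.996, 1712.458], [0.0, 0.0, 0.0, 1.0]]}
scene {'camera_matrix': [[415.421, 0.0, 276.035], [0.0, 415.421, 206.353], [0.0, 0.0, 1.0]], 'T': [[-0.856, -0.308, 0.415, 1145.401], [0.517, -0.531, 0.672, 1200.932], [0.013, 0.79, 0.613, 1069.377], [0.0, 0.0, 0.0, 1.0]]}
```

View pics/top1.png

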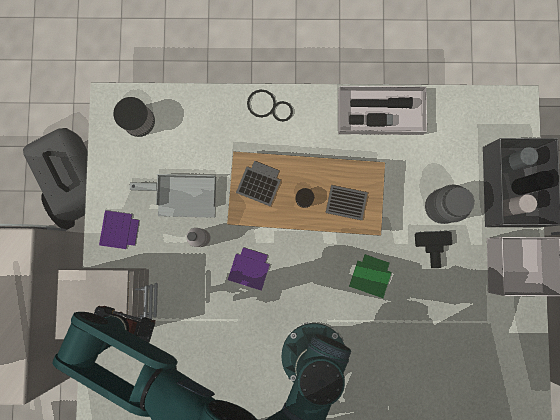

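View pics/scene1.png

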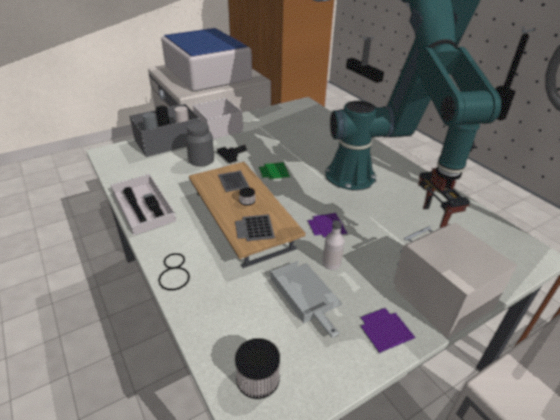

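```bash
cat > h.py <<'E'
from cell import *
import cv2,numpy as np
from scipy.spatial.transform import Rotation as R
def grab(n,name=None):
    s=read_state();c=read_camera(n)
    if n=="wrist":
        T=np.eye(4);T[:3,:3]=R.from_rotvec(s["ee_rot"]).as_matrix();T[:3,3]=s["eef_pos"];c["T"]=T@c["tool_from_camera"]
    if name: cv2.imwrite(f"pics/{name}.png",cv2.cvtColor(c["color"],cv2.COLOR_RGB2BGR))
    return c,s
def ray(c,px,z):
    px=np.atleast_2d(px).astype(float);K=c["camera_matrix"];T=c["T"]
    d=np.c_[(px[:,0]-K[0,2])/K[0,0],-(px[:,1]-K[1,2])/K[1,1],-np.ones(len(px))]@T[:3,:3].T
    return (T[:3,3]+d*((z-T[2,3])/d[:,2])[:,None])[:,:2]
def rect(P):
    (c,wh,a)=cv2.minAreaRect(P.astype(np.float32));return np.round(c,1),np.round(wh,1),round(a,2)
E
python3 - <<'E'
from h import *
c,s=grab("top");hsv=cv2.cvtColor(c["color"],cv2.COLOR_RGB2HSV)
m=cv2.inRange(hsv,(8,70,70),(22,255,255));m[:, :215]=0;m[:,400:]=0;m[:140]=0;m[245:]=0
n,l,st,_=cv2.connectedComponentsWithStats(m);m=(l==1+np.argmax(st[1:,4])).astype(np.uint8)
k=max(cv2.findContours(m,0,2)[0],key=cv2.contourArea)
r=rect(ray(c,k[:,0],90));print("shelf",r);hull=cv2.convexHull(k)
M=np.zeros_like(m);cv2.fillPoly(M,[hull],1);g=((M==1)&(m==0)).astype(np.uint8)
n,l,st,ce=cv2.connectedComponentsWithStats(g)
for i in range(1,n):
    if st[i,4]>100:
        q=np.argwhere(l==i)[:,::-1];print(ce[i].round(1),st[i,4],rect(ray(c,q,96)),cv2.boxPoints(cv2.minAreaRect(ray(c,q,96).astype(np.float32))).round().tolist())
v=cv2.resize(c["color"][140:245,215:400],None,fx=4,fy=4,interpolation=cv2.INTER_CUBIC);cv2.imwrite("pics/crop.png",v[:,:,::-1])
print(cv2.boxPoints(cv2.minAreaRect(ray(c,k[:,0],90).astype(np.float32))).round())
E
```

```text
shelf (array([581.7,  33. ]), array([538.9, 259.9]), 86.25)
[259.2 183. ] 1278 (array([617.5, 197.2]), array([130.2, 129.5]), 68.53) [[533.0, 160.0], [654.0, 113.0], [702.0, 234.0], [581.0, 281.0]]
[346.2 202.3] 1066 (array([ 548.4, -107.1]), array([130.7, 100.5]), 78.58) [[486.0, -161.0], [585.0, -181.0], [611.0, -53.0], [512.0, -33.0]]
[304.4 197.4] 282 (array([564.,  39.]), array([67. , 59.6]), 0.29) [[530.0, 69.0], [531.0, 9.0], [598.0, 9.0], [597.0, 69.0]]
[[ 434. -227.]
 [ 694. -244.]
 [ 729.  293.]
 [ 470.  310.]]
```

View pics/crop.png

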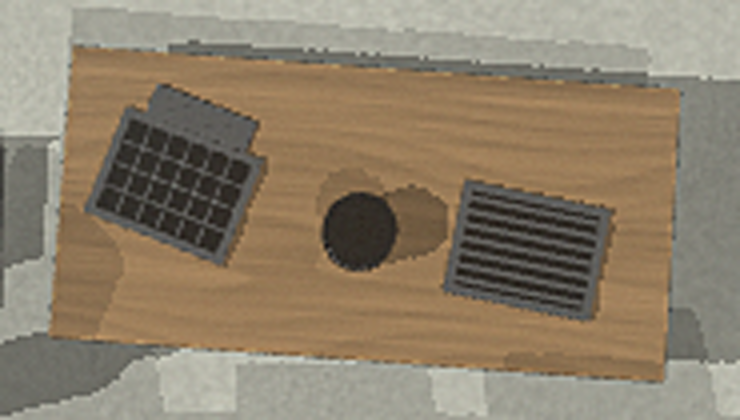

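Emit:
{"api": "drive_tool", "payload": {"deltas": [[0,0,-1,0,0,0,0],[0,0,-1,0,0,0,0],[-1,-0.6,0,0,0,0,0],[-1,-0.6,0,0,0,0,0],[-1,-0.6,0,0,0,0,0],[-1,-0.6,0,0,0,0,0],[-1,-0.6,0,0,0,0,0],[-1,-0.6,0,0,0,0,0]]}}

```text
time_s: 1.15
eef_pos: [403.6, 322.0, 290.3]
ee_rot: [-0.402, -3.116, 0.005]
ft_force: [0.1, 0.8, 0.1]
width: 1.003
```

```bash
python3 - <<'E'
import cell
print([n for n in dir(cell) if n[0]!='_'], getattr(cell,'grasp_offset',None))
from h import *
s=read_state();print(s["eef_pos"],R.from_rotvec(s["ee_rot"]).as_matrix().round(3))
E
```

```text
['IKError', 'grasp_offset', 'read_camera', 'read_state', 'sign_off'] 18.700000000000003
[403.63981543 321.96179815 290.26700405] [[-0.967  0.254 -0.001]
 [ 0.254  0.967 -0.003]
 [-0.    -0.003 -1.   ]]
```

Emit:
{"api": "drive_tool", "payload": {"deltas": [[-1,-0.6,0,0,0,0,0],[-1,-0.6,0,0,0,0,0],[-0.7,-0.4,0,0,0,0,0],[0,0,0,0,0,-1,0],[0,0,0,0,0,-0.9,0],[0,0,0,0,0,0,0]]}}

```text
time_s: 1.9
eef_pos: [519.3, 201.2, 288.6]
ee_rot: [-0.109, -3.137, 0.007]
ft_force: [-0.2, 0.3, -0.3]
width: 0.999
```

```bash
python3 - <<'E'
from h import *
c,s=grab("wrist","w1");print(s["eef_pos"].round(1),R.from_rotvec(s["ee_rot"]).as_matrix().round(3).tolist(),c["T"].round(2).tolist())
E
```

```text
[519.3 201.2 288.6] [[-0.998, 0.069, -0.003], [0.069, 0.998, -0.005], [0.003, -0.005, -1.0]] [[0.07, -0.96, -0.26, 445.95], [1.0, 0.07, 0.02, 208.09], [-0.0, -0.26, 0.96, 483.64], [0.0, 0.0, 0.0, 1.0]]
```

View pics/w1.png

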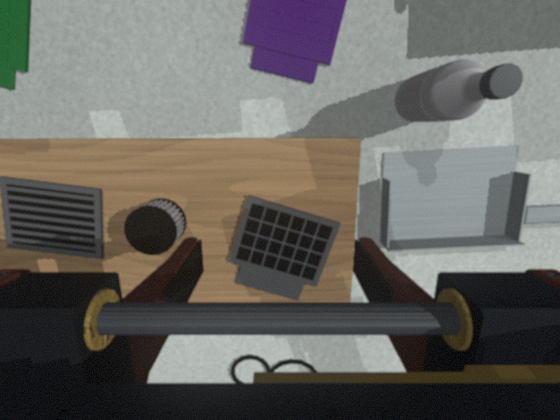

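```bash
cat >> h.py <<'E'
def wmeas(c,x0=200,x1=355,y0=120,y1=318):
    """birch edges (z=90) and dark frame blob (z=96) between the fingers in the wrist view"""
    hsv=cv2.cvtColor(c["color"],cv2.COLOR_RGB2HSV);b=cv2.inRange(hsv,(8,70,60),(22,255,255))
    return b
def line(P):
    vx,vy,x,y=cv2.fitLine(P.astype(np.float32),cv2.DIST_HUBER,0,.01,.01).ravel()
    if vy<0: vx,vy=-vx,-vy
    return np.array([x,y]),np.array([vx,vy])
E
python3 - <<'E'
from h import *
c,s=grab("wrist");b=wmeas(c)
cols=range(120,340,4)
near=np.array([(x,np.flatnonzero(b[100:200,x])[0]+99.5) for x in cols])
far=np.array([(x,y) for x in list(range(205,232,2))+list(range(312,345,2)) for y in [np.flatnonzero(b[230:320,x])[-1:]+230.5] if len(y)],dtype=object)
far=np.array([(x,float(y[0])) for x,y in far]);print(far[:,1])
pn,dn=line(ray(c,near,90));pf,df=line(ray(c,far,90))
print("near",pn,np.degrees(np.arctan2(-dn[0],dn[1])),"far",pf,np.degrees(np.arctan2(-df[0],df[1])))
n=np.array([dn[1],-dn[0]]);print("width",(pf-pn)@n)
hsv=cv2.cvtColor(c["color"],cv2.COLOR_RGB2HSV)
g=(hsv[...,1]<90).astype(np.uint8)&(b==0);g[:170]=0;g[300:]=0;g[:,:215]=0;g[:,345:]=0
k=max(cv2.findContours(g.astype(np.uint8),0,2)[0],key=cv2.contourArea)
q=ray(c,k[:,0],96);print("frame",rect(q),cv2.boxPoints(cv2.minAreaRect(q.astype(np.float32))).round(1).tolist())
E
```

```text
[302.5 302.5 302.5 302.5 302.5 302.5 302.5 302.5 302.5 302.5 302.5 302.5
 302.5 302.5 302.5 302.5 302.5 302.5 302.5 302.5 302.5 302.5 302.5 302.5
 302.5 302.5 302.5 302.5 302.5 302.5 302.5]
near [456.19687 141.62723] -3.4788039 far [696.783   199.85916] -3.866055
width 236.60934
frame (array([612.9, 197.7]), array([130.7, 130.2]), 68.56) [[528.4000244140625, 160.6999969482422], [649.5999755859375, 113.0999984741211], [697.2999877929688, 234.6999969482422], [576.0999755859375, 282.29998779296875]]
```

Emit:
{"api": "drive_tool", "payload": {"deltas": [[0.35,0.28,0,0,0,0,0],[0,0,1,0,0,0,0],[0,0,1,0,0,0,0],[0,0,1,0,0,0,0],[0,0,0.6,0,0,0,0],[0,0,0,0,0,0,0]]}}

```text
time_s: 2.75
eef_pos: [496.6, 223.8, 106.7]
ee_rot: [0.113, 3.14, -0.001]
ft_force: [0.5, -0.2, -0.1]
width: 0.999
```

Emit:
{"api": "drive_tool", "payload": {"deltas": [[0,-0.14,0.2,0,0,-0.08,0],[0,0,0,0,0,0,0]]}}

```text
time_s: 3.0
eef_pos: [496.7, 217.9, 98.5]
ee_rot: [0.098, 3.137, 0.001]
ft_force: [-0.4, 0.5, -0.0]
width: 1.0
```

```bash
python3 - <<'E'
from h import *
p=[];w=[]
for i in range(1):
    s=read_state();print(s["eef_pos"].round(2),s["ee_rot"].round(4),s["ft_force"].round(1))
c,s=grab("wrist","w2");print(s["eef_pos"].round(2),s["ee_rot"].round(4))
E
```

```text
[496.66 217.87  98.46] [9.7600e-02 3.1371e+00 9.0000e-04] [-0.4  0.5 -0. ]
[496.66 217.87  98.46] [9.7600e-02 3.1371e+00 9.0000e-04]
```

View pics/w2.png

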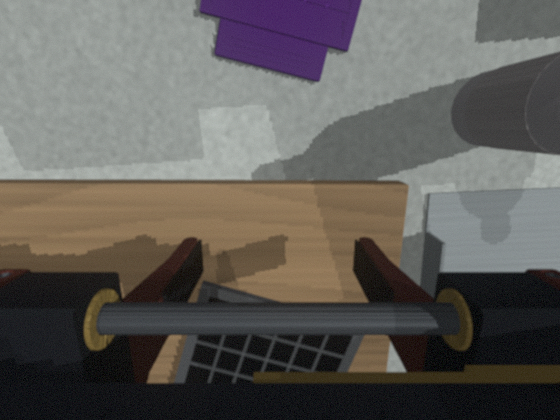

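```bash
python3 - <<'E'
from h import *
c,s=grab("wrist")
print("corner",ray(c,[[205,285]],96),"tips",ray(c,[[202,240],[188,240],[356,240],[370,240]],98.5))
P=ray(c,[[20,181],[400,181]],90);print(P)
# project TCP and finger tip guesses
T=c["T"];K=c["camera_matrix"]
Rm=R.from_rotvec(s["ee_rot"]).as_matrix()
for l in([0,0,0],[0,44,0],[0,-44,0],[-10,44,0],[10,44,0],[-10,-57,0],[10,-57,0],[10,-44,0]):
    w=Rm@np.array(l)+s["eef_pos"];q=np.linalg.inv(T)@np.r_[w,1];print(l,w.round(1),(K[0,0]*q[0]/-q[2]+K[0,2]).round(1),(K[1,1]*-q[1]/-q[2]+K[1,2]).round(1))
E
```

```text
corner [[532.49435961 163.64324967]] tips [[496.43990434 166.77325463]
 [495.82693575 157.12682009]
 [503.18835029 272.97517601]
 [503.80237236 282.63818944]]
[[449.03271892  46.13954531]
 [465.39120375 304.82483757]]
[0, 0, 0] [497.6 218.3  99.1] 276.5 237.4
[0, 44, 0] [500.3 262.2  99.2] 340.5 237.4
[0, -44, 0] [494.8 174.4  99. ] 212.5 237.4
[-10, 44, 0] [510.3 261.6  99.2] 339.7 250.9
[10, 44, 0] [490.3 262.8  99.1] 341.3 223.6
[-10, -57, 0] [504.  160.8  99.1] 194.6 250.9
[10, -57, 0] [484. 162.  99.] 192.5 223.6
[10, -44, 0] [484.8 175.   99. ] 211.6 223.6
```

Emit:
{"api": "drive_tool", "payload": {"deltas": [[0,0,0.08,0,0,0,0.25],[0,0,0.02,0,0,0,0.25],[0,0,0,0,0,0,0.25]]}}

```text
time_s: 3.48
eef_pos: [499.5, 218.6, 95.6]
ee_rot: [0.099, 3.132, 0.004]
ft_force: [0.2, 0.2, 0.2]
width: 0.757
```

Emit:
{"api": "drive_tool", "payload": {"deltas": [[0,0,0.06,0,0,0,0.25],[0,0,0,0,0,0,0.25]]}}

```text
time_s: 3.72
eef_pos: [499.5, 218.6, 92.4]
ee_rot: [0.099, 3.132, 0.004]
ft_force: [-0.1, -0.5, 0.6]
width: 0.751
```

Emit:
{"api": "drive_tool", "payload": {"deltas": [[0,0,0,0,0,0,0.25]]}}

```text
time_s: 3.85
eef_pos: [499.5, 218.6, 92.3]
ee_rot: [0.099, 3.132, 0.004]
ft_force: [0.2, -0.2, 0.6]
width: 0.752
```

Emit:
{"api": "drive_tool", "payload": {"deltas": [[-0.12,0,0,0,0,0,0.25],[-0.12,0,0,0,0,0,0.25],[-0.12,0,0,0,0,0,0.25],[-0.12,0,0,0,0,0,0.25],[-0.12,0,0,0,0,0,0.25],[-0.12,0,0,0,0,0,0.25],[0,0,0,0,0,0,0.25]]}}

```text
time_s: 4.72
eef_pos: [539.0, 216.2, 92.7]
ee_rot: [0.099, 3.131, 0.004]
ft_force: [0.7, 0.4, -0.1]
width: 0.752
```

Emit:
{"api": "drive_tool", "payload": {"deltas": [[-0.12,0,0,0,0,0,0.25],[-0.12,0,0,0,0,0,0.25],[-0.12,0,0,0,0,0,0.25],[-0.12,0,0,0,0,0,0.25],[-0.12,0,0,0,0,0,0.25],[-0.12,0,0,0,0,0,0.25],[0,0,0,0,0,0,0.25]]}}

```text
time_s: 5.6
eef_pos: [577.3, 213.7, 92.9]
ee_rot: [0.1, 3.131, 0.004]
ft_force: [0.3, -0.7, 0.2]
width: 0.751
```

```bash
python3 - <<'E'
from h import *
a,_=grab("wrist");b,_=grab("top")
v=cv2.resize(b["color"][140:245,215:400],(560,318),interpolation=cv2.INTER_CUBIC)
cv2.imwrite("pics/both.png",np.vstack([a["color"][160:],v])[:,:,::-1])
E
```

```text
(no output)
```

View pics/both.png

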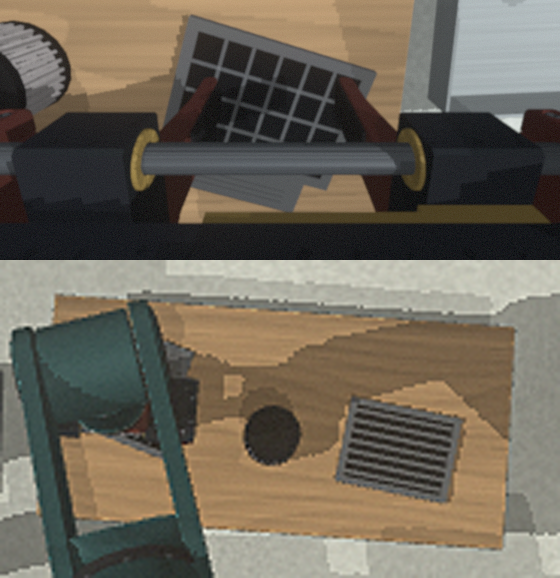

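Emit:
{"api": "drive_tool", "payload": {"deltas": [[0,0,-0.2,0,0,0,0.25],[0.4,0,0,0,0,0,0.25],[0.4,0,0,0,0,0,0.25],[0.4,0,0,0,0,0,0.25],[0.4,0,0,0,0,0,0.25],[0,0,0.14,0,0,0,0.25],[0,0,0,0,0,0,0.25]]}}

```text
time_s: 6.58
eef_pos: [496.1, 219.5, 99.3]
ee_rot: [0.098, 3.127, 0.006]
ft_force: [0.1, 0.6, -0.1]
width: 0.746
```

Now descend in small steps until the shelf is felt.

Emit:
{"api": "drive_tool", "payload": {"deltas": [[0,0,0.14,0,0,0,0.25],[0,0,0.04,0,0,0,0.25],[0,0,0,0,0,0,0.25]]}}

```text
time_s: 6.95
eef_pos: [498.3, 219.5, 89.6]
ee_rot: [0.099, 3.126, 0.007]
ft_force: [0.9, -0.1, -0.6]
width: 0.748
```

Emit:
{"api": "drive_tool", "payload": {"deltas": [[0,0,0.04,0,0,0,0.25],[0,0,0,0,0,0,0.25]]}}

```text
time_s: 7.2
eef_pos: [498.6, 219.5, 87.3]
ee_rot: [0.1, 3.126, 0.006]
ft_force: [0.2, 1.0, 0.1]
width: 0.751
```

Emit:
{"api": "drive_tool", "payload": {"deltas": [[0,0,0.04,0,0,0,0.25],[0,0,0,0,0,0,0.25]]}}

```text
time_s: 7.45
eef_pos: [498.7, 219.5, 85.3]
ee_rot: [0.1, 3.126, 0.007]
ft_force: [-0.6, 0.1, 0.0]
width: 0.75
```

Emit:
{"api": "drive_tool", "payload": {"deltas": [[0,0,0.04,0,0,0,0.25],[0,0,0,0,0,0,0.25]]}}

```text
time_s: 7.7
eef_pos: [498.7, 219.5, 83.2]
ee_rot: [0.1, 3.126, 0.007]
ft_force: [0.0, 0.5, 0.3]
width: 0.752
```

Emit:
{"api": "drive_tool", "payload": {"deltas": [[0,0,0.03,0,0,0,0.25],[0,0,0,0,0,0,0.25]]}}

```text
time_s: 7.95
eef_pos: [498.7, 219.6, 81.6]
ee_rot: [0.099, 3.126, 0.007]
ft_force: [0.8, -0.4, -0.1]
width: 0.75
```

Emit:
{"api": "drive_tool", "payload": {"deltas": [[0,0,0.03,0,0,0,0.25],[0,0,0,0,0,0,0.25]]}}

```text
time_s: 8.2
eef_pos: [498.8, 219.6, 80.1]
ee_rot: [0.099, 3.126, 0.007]
ft_force: [0.6, 0.1, 0.3]
width: 0.748
```

Emit:
{"api": "drive_tool", "payload": {"deltas": [[0,0,0.03,0,0,0,0.25],[0,0,0,0,0,0,0.25]]}}

```text
time_s: 8.45
eef_pos: [498.8, 219.6, 78.5]
ee_rot: [0.099, 3.126, 0.007]
ft_force: [-0.8, 0.0, 0.7]
width: 0.746
```

Emit:
{"api": "drive_tool", "payload": {"deltas": [[0,0,0.03,0,0,0,0.25],[0,0,0,0,0,0,0.25]]}}

```text
time_s: 8.7
eef_pos: [498.8, 219.6, 76.8]
ee_rot: [0.099, 3.126, 0.007]
ft_force: [0.2, 0.6, 0.0]
width: 0.75
```

```bash
python3 - <<'E'
from h import *
a,s=grab("wrist");print(s["ft_force"],s["eef_pos"])
cv2.imwrite("pics/w3.png",cv2.resize(a["color"][150:330,120:440],None,fx=2.5,fy=2.5,interpolation=cv2.INTER_CUBIC)[:,:,::-1])
E
```

```text
[0.18024461 0.63669498 0.01907653] [498.84768165 219.62608522  76.84875646]
```

View pics/w3.png

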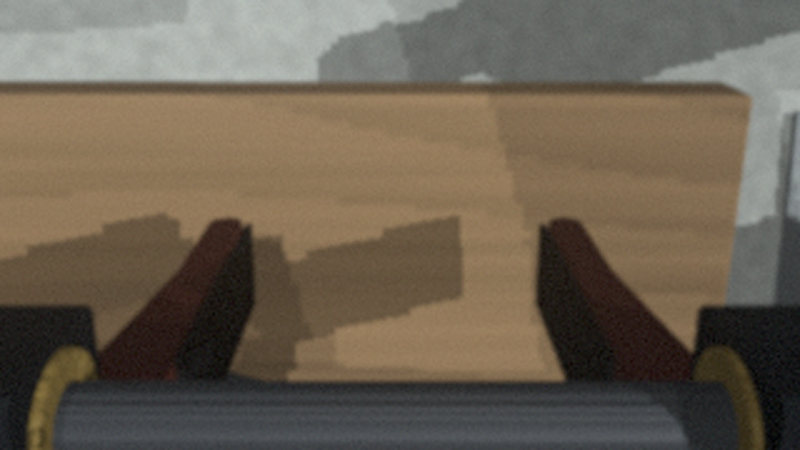

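Emit:
{"api": "drive_tool", "payload": {"deltas": [[0,0,0.03,0,0,0,0.25],[0,0,0,0,0,0,0.25]]}}

```text
time_s: 9.0
eef_pos: [499.0, 219.6, 75.3]
ee_rot: [0.099, 3.126, 0.007]
ft_force: [0.8, 0.1, -0.5]
width: 0.751
```

Emit:
{"api": "drive_tool", "payload": {"deltas": [[0,0,0.03,0,0,0,0.25],[0,0,0,0,0,0,0.25]]}}

```text
time_s: 9.25
eef_pos: [499.0, 219.6, 73.7]
ee_rot: [0.1, 3.126, 0.007]
ft_force: [-0.9, 0.3, 0.3]
width: 0.75
```

Emit:
{"api": "drive_tool", "payload": {"deltas": [[0,0,0.04,0,0,0,0.25],[0,0,0,0,0,0,0.25]]}}

```text
time_s: 9.5
eef_pos: [499.1, 219.7, 71.6]
ee_rot: [0.1, 3.126, 0.007]
ft_force: [0.3, -0.2, 0.6]
width: 0.752
```

Emit:
{"api": "drive_tool", "payload": {"deltas": [[0,0,0.04,0,0,0,0.25],[0,0,0,0,0,0,0.25]]}}

```text
time_s: 9.75
eef_pos: [499.0, 219.7, 69.4]
ee_rot: [0.099, 3.126, 0.007]
ft_force: [0.2, -0.3, -0.5]
width: 0.747
```

Emit:
{"api": "drive_tool", "payload": {"deltas": [[0,0,0.04,0,0,0,0.25],[0,0,0,0,0,0,0.25]]}}

```text
time_s: 10.0
eef_pos: [499.1, 219.7, 67.3]
ee_rot: [0.099, 3.126, 0.007]
ft_force: [0.8, -0.1, 0.5]
width: 0.748
```

```bash
python3 - <<'E'
from h import *
a,s=grab("wrist");b,_=grab("scene");print(s["ft_force"],s["eef_pos"],s["qpos"])
q=np.linalg.inv(b["T"])@np.r_[s["eef_pos"],1];K=b["camera_matrix"];print(K[0,0]*q[0]/-q[2]+K[0,2],K[1,1]*q[1]/q[2]+K[1,2])
u=cv2.resize(a["color"][200:310,160:400],(600,275),interpolation=cv2.INTER_CUBIC)
v=cv2.resize(b["color"][130:260,180:380],(600,320),interpolation=cv2.INTER_CUBIC)
cv2.imwrite("pics/w4.png",np.vstack([u,v])[:,:,::-1])
E
```

```text
[ 0.81030016 -0.11132821  0.46165675] [499.06885455 219.68266403  67.28700376] [ 2.88250550e-01  4.16439324e-01  1.77482137e+00 -4.60898044e-04
  9.35409400e-01 -1.21865562e+00]
284.9480274915875 225.6537856132461
```

View pics/w4.png

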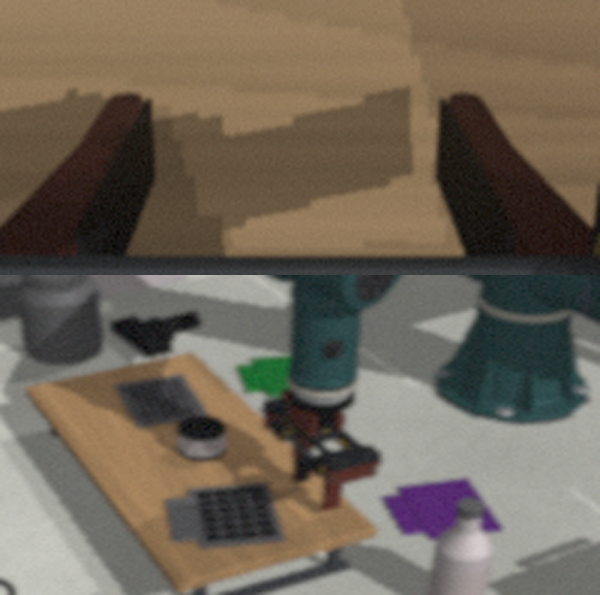

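```bash
python3 - <<'E'
from h import *
b,s=grab("scene")
px=[[180+333/3,130+(508-275)*130/320],[180+298/3,130+(478-275)*130/320]]
for z in(85,90,95,100,105,110,115,120): print(z,ray(b,px,z).round(0).tolist())
# wrist-based: finger inner rear edges, columns
a,s=grab("wrist");Rm=R.from_rotvec(s["ee_rot"]).as_matrix();K=a["camera_matrix"];Ti=np.linalg.inv(a["T"])
for h in(0,10,20,30,40):
  o=[]
  for l in([10,-33,-h],[10,33,-h],[10,-46,-h],[10,46,-h]):
    q=Ti@np.r_[Rm@np.array(l)+s["eef_pos"],1];o.append((round(K[0,0]*q[0]/-q[2]+K[0,2]),round(K[1,1]*q[1]/q[2]+K[1,2])))
  print(h,o)
print("seen",160+153/2.5,160+438/2.5,200+97/2.5)
E
```

```text
85 [[488.0, 243.0], [488.0, 161.0]]
90 [[492.0, 248.0], [491.0, 166.0]]
95 [[495.0, 253.0], [495.0, 172.0]]
100 [[498.0, 258.0], [498.0, 177.0]]
105 [[502.0, 263.0], [501.0, 182.0]]
110 [[505.0, 268.0], [505.0, 188.0]]
115 [[508.0, 273.0], [508.0, 193.0]]
120 [[512.0, 277.0], [511.0, 198.0]]
0 [(228, 224), (325, 224), (209, 224), (344, 224)]
10 [(225, 228), (327, 228), (205, 228), (348, 228)]
20 [(223, 234), (330, 234), (202, 234), (351, 234)]
30 [(220, 240), (333, 240), (197, 240), (355, 240)]
40 [(216, 246), (336, 246), (193, 246), (360, 246)]
seen 221.2 335.2 238.8
```

Emit:
{"api": "drive_tool", "payload": {"deltas": [[0,0,0.08,0,0,0,0.25],[0,0,0.04,0,0,0,0.25],[0,0,0,0,0,0,0.25]]}}

```text
time_s: 10.58
eef_pos: [499.3, 219.7, 61.0]
ee_rot: [0.1, 3.125, 0.007]
ft_force: [-0.0, -0.3, 0.8]
width: 0.75
```

Emit:
{"api": "drive_tool", "payload": {"deltas": [[0,0,0.03,0,0,0,0.25],[0,0,0,0,0,0,0.25]]}}

```text
time_s: 10.82
eef_pos: [499.3, 219.8, 59.4]
ee_rot: [0.1, 3.125, 0.007]
ft_force: [0.5, -0.2, 0.5]
width: 0.748
```

Emit:
{"api": "drive_tool", "payload": {"deltas": [[0,0,0.03,0,0,0,0.25],[0,0,0,0,0,0,0.25]]}}

```text
time_s: 11.08
eef_pos: [499.4, 219.8, 57.9]
ee_rot: [0.099, 3.125, 0.007]
ft_force: [-1.0, -0.3, 0.2]
width: 0.75
```

Emit:
{"api": "drive_tool", "payload": {"deltas": [[0,0,0.03,0,0,0,0.25],[0,0,0,0,0,0,0.25]]}}

```text
time_s: 11.32
eef_pos: [499.7, 219.8, 57.3]
ee_rot: [0.099, 3.125, 0.007]
ft_force: [0.3, 0.2, 0.1]
width: 0.751
```

Emit:
{"api": "drive_tool", "payload": {"deltas": [[0,0,0.03,0,0,0,0.25],[0,0,0,0,0,0,0.25]]}}

```text
time_s: 11.58
eef_pos: [499.8, 219.9, 57.3]
ee_rot: [0.099, 3.124, 0.007]
ft_force: [0.2, -0.7, 0.0]
width: 0.751
```

Emit:
{"api": "drive_tool", "payload": {"deltas": [[0,0,-0.05,0,0,0,0.25],[0,0,0,0,0,0,0.25]]}}

```text
time_s: 11.82
eef_pos: [499.9, 219.9, 59.8]
ee_rot: [0.099, 3.124, 0.007]
ft_force: [-0.1, -0.2, -0.2]
width: 0.752
```

```bash
python3 - <<'E'
from h import *
a,s=grab("wrist");b,_=grab("scene");print(s["ft_force"],s["moment"],s["effort"],s["eef_pos"],s["ee_rot"])
u=cv2.resize(a["color"][150:310,160:400],(600,400),interpolation=cv2.INTER_CUBIC)
v=cv2.resize(b["color"][170:240,230:330],(600,400),interpolation=cv2.INTER_CUBIC)
cv2.imwrite("pics/w5.png",np.hstack([u,v])[:,:,::-1][::1] if 0 else cv2.resize(np.hstack([u,v])[:,:,::-1],(800,267)))
E
```

```text
[-0.11651503 -0.15950684 -0.21988125] [-0.00229692 -0.01666787 -0.01317038] [ 1.91613904e-02 -4.90593874e+01 -2.00777256e+01  5.78897321e-03
  1.39142151e-02  6.06341418e-04] [499.88505755 219.89936876  59.82298569] [0.09915553 3.12387355 0.00720833]
```

View pics/w5.png

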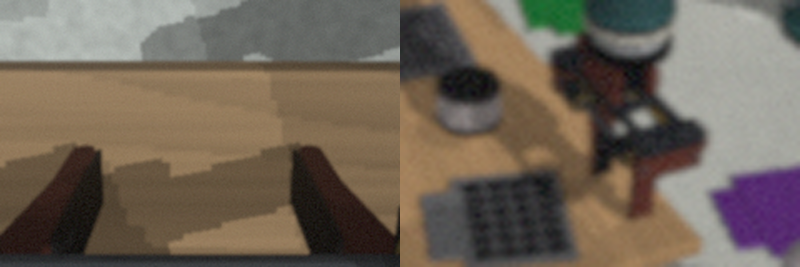

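Emit:
{"api": "drive_tool", "payload": {"deltas": [[-0.12,0,0,0,0,0,0.25],[-0.12,0,0,0,0,0,0.25],[-0.12,0,0,0,0,0,0.25],[-0.12,0,0,0,0,0,0.25],[-0.12,0,0,0,0,0,0.25],[-0.12,0,0,0,0,0,0.25],[0,0,0,0,0,0,0.25]]}}

```text
time_s: 12.8
eef_pos: [538.5, 217.2, 59.6]
ee_rot: [0.1, 3.125, 0.007]
ft_force: [0.6, 0.3, -0.7]
width: 0.75
```

```bash
python3 - <<'E'
from h import *
a,s=grab("wrist");b=wmeas(a)
for x in range(225,335,12):
    col=np.flatnonzero(b[150:302,x]==0)+150; print(x,col[:1],col[-1:],len(col),end=' | ')
print()
t,_=grab("top");hsv=cv2.cvtColor(t["color"],cv2.COLOR_RGB2HSV)
m=(cv2.inRange(hsv,(8,60,40),(22,255,255))==0)[150:212,232:300]
print("\n".join("".join("#" if v else "." for v in r) for r in m[::2]))
E
```

```text
225 [276] [301] 26 | 237 [279] [301] 23 | 249 [282] [301] 20 | 261 [285] [301] 17 | 273 [287] [301] 15 | 285 [291] [301] 11 | 297 [294] [301] 8 | 309 [297] [301] 5 | 321 [300] [301] 2 | 333 [] [] 0 | 
####################################################################
#..............#####################################################
#...........................................########################
#...................................................................
#...................................................................
.....................######.........................................
....................############....................................
...................###################..............................
.............##############################.........................
............###################################.....................
............##################################......................
...........##################################.......................
..........##################################........................
..
[... 539 characters left out ...]
.........#
######################################.####......................##.
######################################.########.................##.#
###############################################.................##.#
###############################################...................##
###############################################.................####
###############################################..................###
##############################..###############...................##
############################..#.##############......................
#############################.################......................
#########...##################################......................
```

Emit:
{"api": "drive_tool", "payload": {"deltas": [[-0.1,0,0,0,0,0,0.25],[-0.1,0,0,0,0,0,0.25],[-0.1,0,0,0,0,0,0.25],[-0.1,0,0,0,0,0,0.25],[0,0,0,0,0,0,0.25]]}}

```text
time_s: 13.52
eef_pos: [558.8, 215.8, 59.8]
ee_rot: [0.099, 3.126, 0.006]
ft_force: [0.5, 0.1, 0.9]
width: 0.75
```

```bash
cat >> h.py <<'E'
def bar(a):
    """back bar (upper rim, z=96) and near shelf edge (z=90) seen between the fingers, in world"""
    b=wmeas(a);P=[];N=[]
    for x in range(228,332,3):
        c=np.flatnonzero(b[215:302,x]==0)+215
        if len(c)>2 and c[-1]==301: P.append((x,301-(len(c)-1)-.5))
        c=np.flatnonzero(b[100:240,x])+100
        if len(c): N.append((x,c[0]-.5))
    P=np.array(P);N=np.array(N);o=[]
    for Q,z in((P,96),(N,90)):
        if len(Q)<5: o.append(None);continue
        p,d=line(ray(a,Q,z));o.append((p.round(1),np.degrees(np.arctan2(-d[0],d[1])).round(2),len(Q)))
    return o
E
python3 - <<'E'
from h import *
a,s=grab("wrist");print(bar(a),s["eef_pos"])
E
```

```text
[(array([571.8, 210.6], dtype=float32), np.float32(-15.29), 35), (array([471.3, 217.6], dtype=float32), np.float32(-3.65), 35)] [558.76488405 215.8223238   59.82709984]
```

Emit:
{"api": "drive_tool", "payload": {"deltas": [[-0.1,0,0,0,0,0,0.25],[-0.1,0,0,0,0,0,0.25],[-0.1,0,0,0,0,0,0.25],[-0.1,0,0,0,0,0,0.25],[0,0,0,0,0,0,0.25]]}}

```text
time_s: 14.2
eef_pos: [579.7, 214.4, 60.0]
ee_rot: [0.099, 3.126, 0.006]
ft_force: [1.0, 0.4, -0.3]
width: 0.748
```

```bash
python3 - <<'E'
from h import *
a,s=grab("wrist");print(bar(a),s["eef_pos"])
E
```

```text
[(array([590.7, 215.2], dtype=float32), np.float32(-10.31), 35), (array([492.7, 222.9], dtype=float32), np.float32(-3.64), 35)] [579.73451476 214.43137387  60.00550565]
```

Emit:
{"api": "drive_tool", "payload": {"deltas": [[-0.1,0,0,0,0,0,0.25],[-0.1,0,0,0,0,0,0.25],[-0.1,0,0,0,0,0,0.25],[-0.1,0,0,0,0,0,0.25],[0,0,0,0,0,0,0.25]]}}

```text
time_s: 14.88
eef_pos: [600.7, 213.1, 60.2]
ee_rot: [0.099, 3.127, 0.006]
ft_force: [-0.4, 0.6, 0.8]
width: 0.753
```

```bash
sed -i 's/b\[100:240,x\])+100/b[20:240,x])+20/' h.py; python3 - <<'E'
from h import *
a,s=grab("wrist");print(bar(a),s["eef_pos"])
E
```

```text
[(array([607.5, 213. ], dtype=float32), np.float32(-4.53), 35), (array([477.6, 222.2], dtype=float32), np.float32(-3.58), 35)] [600.71447225 213.05630021  60.20039579]
```

Emit:
{"api": "drive_tool", "payload": {"deltas": [[-0.08,0,0,0,0,0,0.25],[-0.08,0,0,0,0,0,0.25],[0,0,0,0,0,0,0.25],[0.2,0,0,0,0,0,0.25],[0.6,0,-1,0,0,0,0.25],[1,0,-1,0,0,0,0.25],[1,0,-1,0,0,0,0.25],[0,0,0,0,0,0,0.25]]}}

```text
time_s: 15.92
eef_pos: [473.4, 220.3, 198.9]
ee_rot: [0.1, 3.13, 0.006]
ft_force: [0.2, 0.1, -0.8]
width: 0.751
```

Emit:
{"api": "drive_tool", "payload": {"deltas": [[1,0,-0.5,0,0,0,0.25],[0,0,0,0,0,0,0.25]]}}

```text
time_s: 16.18
eef_pos: [422.3, 223.3, 222.5]
ee_rot: [0.099, 3.13, 0.005]
ft_force: [-0.1, -0.3, -0.4]
width: 0.75
```

```bash
python3 - <<'E'
from h import *
a,s=grab("wrist");t,_=grab("top");print(s["eef_pos"],s["ee_rot"])
v=cv2.resize(t["color"][140:245,215:400],(560,318),interpolation=cv2.INTER_CUBIC)
cv2.imwrite("pics/b2.png",np.vstack([a["color"][60:330],v])[:,:,::-1])
E
```

```text
[422.28822997 223.3414491  222.50873905] [0.09946642 3.12992855 0.00536363]
```

View pics/b2.png

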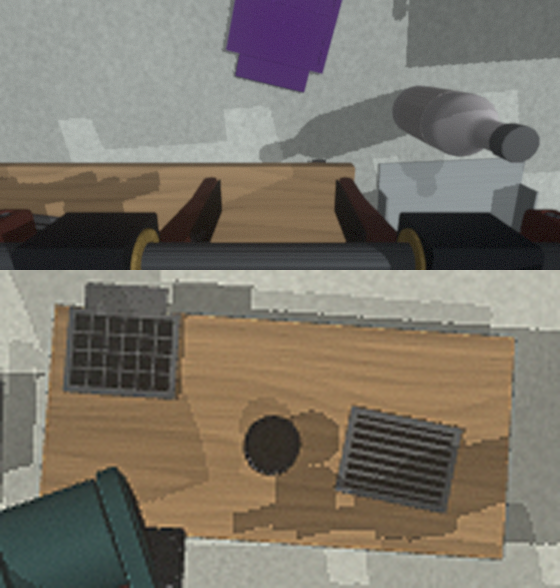

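```bash
cat > mt.py <<'E'
from h import *
def sub(v,th):  # first downward/upward crossing position, linear
    i=np.flatnonzero(np.diff((v>th).astype(int)));return i[0]+(th-v[i[0]])/(v[i[0]+1]-v[i[0]]) if len(i) else None
def top(c):
    I=c["color"].astype(float);s=I[...,0]-I[...,2]   # birch: high red-blue
    E=[];B=[];N=[];F=[]
    xs=[x for x in range(278,372)]
    for x in xs:
        y0=150+int((x-233)*.08); v=s[y0-8:y0+14,x]; r=sub(v,35)
        if r is not None:E.append((x,y0-8+r))
    for x in range(290,378):
        y0=223+int((x-228)*.085); v=s[y0-10:y0+10,x]; r=sub(v,35)
        if r is not None:N.append((x,y0-10+r))
    for x in range(240,271):
        v=s[172:200,x]; r=sub(v,35)
        if r is not None:B.append((x,172+r))
    S=[]
    for y in range(158,178):
        v=s[y,262:290]; r=sub(v,35)
        if r is not None:S.append((262+r,y))
    pe,de=line(ray(c,E,90));pb,db=line(ray(c,B,90));pn,dn=line(ray(c,N,90));ps,ds=line(ray(c,S,93))
    a=lambda d:np.degrees(np.arctan2(-d[0],d[1])).round(2)
    n=np.array([de[1],-de[0]])
    print("far ang",a(de),"near ang",a(dn),"bar ang",a(db),"right side ang",a(ds)+ (90 if a(ds)<0 else -90),"shelf width",((pe-pn)@n).round(1),"bar->far edge",((pe-pb)@n).round(1),"near->bar",((pb-pn)@n).round(1),"bar pt",pb,len(E),len(N),len(B),len(S))
E
python3 - <<'E'
from mt import *
for i in range(2):
    c,_=grab("top");top(c)
E
```

```text
far ang -3.77 near ang -3.65 bar ang -3.47 right side ang -2.7799988 shelf width 260.0 bar->far edge 102.4 near->bar 157.6 bar pt [621.2108  213.74524] 94 88 31 20
far ang -3.8 near ang -3.68 bar ang -3.55 right side ang -2.6500015 shelf width 259.8 bar->far edge 102.6 near->bar 157.2 bar pt [621.2035  213.74384] 94 88 31 20
```

Emit:
{"api": "drive_tool", "payload": {"deltas": [[-1,0,0,0,0,0,0.25],[-1,0,0,0,0,0,0.25],[-1,0,0,0,0,0,0.25],[0,0,1,0,0,0,0.25],[0,0,1,0,0,0,0.25],[0,0,0.6,0,0,0,0.25],[0,0,0,0,0,0,0.25]]}}

```text
time_s: 17.25
eef_pos: [587.7, 209.8, 78.5]
ee_rot: [0.11, 3.136, 0.0]
ft_force: [-0.2, 0.5, 0.6]
width: 0.75
```

Emit:
{"api": "drive_tool", "payload": {"deltas": [[0,0,0.25,0,0,-0.05,0.25],[0,0,0.05,0,0,0,0.25],[0,0,0,0,0,0,0.25]]}}

```text
time_s: 17.62
eef_pos: [590.6, 209.9, 64.3]
ee_rot: [0.102, 3.133, 0.002]
ft_force: [1.1, -0.7, -0.1]
width: 0.75
```

Emit:
{"api": "drive_tool", "payload": {"deltas": [[0,0,0.08,0,0,0,0.25],[0,0,0,0,0,0,0.25]]}}

```text
time_s: 17.88
eef_pos: [591.6, 210.3, 61.8]
ee_rot: [0.102, 3.13, 0.003]
ft_force: [-0.3, -0.4, 0.5]
width: 0.749
```

Emit:
{"api": "drive_tool", "payload": {"deltas": [[-0.1,0,0,0,0,0,0.25],[-0.1,0,0,0,0,0,0.25],[-0.05,0,0,0,0,0,0.25],[0,0,0,0,0,0,0.25]]}}

```text
time_s: 18.38
eef_pos: [605.9, 209.6, 62.8]
ee_rot: [0.102, 3.128, 0.003]
ft_force: [0.8, -0.2, 0.1]
width: 0.753
```

```bash
python3 - <<'E'
from h import *
a,s=grab("wrist");print(bar(a)[0],s["eef_pos"],s["ee_rot"])
E
```

```text
(array([615. , 210.7], dtype=float32), np.float32(-3.83), 35) [605.89614401 209.62091465  62.75097703] [0.1016683  3.1279387  0.00342432]
```

Emit:
{"api": "drive_tool", "payload": {"deltas": [[0,0,0.06,0,0,0,0.25],[0,0,0,0,0,0,0.25]]}}

```text
time_s: 18.68
eef_pos: [605.3, 209.6, 59.3]
ee_rot: [0.102, 3.129, 0.003]
ft_force: [0.5, 0.0, 0.2]
width: 0.748
```

Emit:
{"api": "drive_tool", "payload": {"deltas": [[-0.04,0,0,0,0,0,0.25],[-0.04,0,0,0,0,0,0.25],[0,0,0,0,0,0,0.25]]}}

```text
time_s: 19.05
eef_pos: [609.3, 209.3, 59.3]
ee_rot: [0.101, 3.129, 0.003]
ft_force: [0.3, -0.0, -0.9]
width: 0.752
```

```bash
python3 - <<'E'
from h import *
a,s=grab("wrist");print(bar(a)[0],s["eef_pos"],s["ee_rot"])
E
```

```text
(array([615.2, 204.5], dtype=float32), np.float32(-3.04), 35) [609.30173603 209.32674419  59.25278677] [1.01450375e-01 3.12916824e+00 3.07373014e-03]
```

Emit:
{"api": "drive_tool", "payload": {"deltas": [[-0.035,0,0,0,0,0,0.25],[0,0,0,0,0,0,0.25],[0.2,0,0,0,0,0,0.25],[0.6,0,-1,0,0,0,0.25],[1,0,-1,0,0,0,0.25],[1,0,-1,0,0,0,0.25],[1,0,-0.5,0,0,0,0.25],[0,0,0,0,0,0,0.25]]}}

```text
time_s: 20.1
eef_pos: [424.0, 220.6, 223.8]
ee_rot: [0.102, 3.131, 0.004]
ft_force: [0.8, 0.6, 0.6]
width: 0.753
```

```bash
python3 - <<'E'
from mt import *
for i in range(3):
    c,s=grab("top");top(c)
print(s["eef_pos"])
E
```

```text
far ang -3.81 near ang -3.65 bar ang -3.82 right side ang -3.4400024 shelf width 259.8 bar->far edge 100.0 near->bar 159.8 bar pt [623.79614 213.68127] 94 88 31 20
far ang -3.79 near ang -3.63 bar ang -3.76 right side ang -2.5800018 shelf width 260.1 bar->far edge 99.9 near->bar 160.2 bar pt [623.72974 212.62148] 94 88 31 20
far ang -3.81 near ang -3.63 bar ang -3.76 right side ang -3.1399994 shelf width 259.8 bar->far edge 100.1 near->bar 159.8 bar pt [623.0791 203.7891] 94 88 31 20
[426.87860417 220.49275525 222.47458307]
```

Emit:
{"api": "drive_tool", "payload": {"deltas": [[0,0,-1,0,0,0,0.25],[-1,0,-0.3,0,0,0,0.25],[-1,0,0,0,0,0,0.25],[0,0,0,0,0,0,0.25],[0,0,0,0,0,0,0.25]]}}

```text
time_s: 20.88
eef_pos: [532.3, 211.5, 281.9]
ee_rot: [-0.11, -3.139, 0.003]
ft_force: [-1.2, -0.1, -0.3]
width: 0.749
```

```bash
python3 - <<'E'
from mt import *
a,s=grab("wrist");I=a["color"].astype(float);S=I[...,0]-I[...,2]
N=[];B=[]
for x in range(225,335,3):
    v=S[:303,x];r=sub(v[60:220],35);N.append((x,60+r))
    q=sub(v[int(60+r)+12:300],20)
    if q:B.append((x,int(60+r)+12+q))
print(len(N),len(B),N[:2],B[:3],B[-3:])
pn,dn=line(ray(a,N,90))
n=np.array([dn[1],-dn[0]]);print(np.degrees(np.arctan2(-dn[0],dn[1])))
if len(B)>5:
    for z in(90,96):
        pb,db=line(ray(a,B,z));print(z,"near->bar",(pb-pn)@n,np.degrees(np.arctan2(-db[0],db[1])))
t,_=grab("top");b,_=grab("scene")
u=cv2.resize(t["color"][140:245,215:400],(560,318),interpolation=cv2.INTER_CUBIC)
v=cv2.resize(b["color"][150:270,180:320],(560,280),interpolation=cv2.INTER_CUBIC)
cv2.imwrite("pics/fin.png",np.vstack([u,v[:280]])[:,:,::-1])
E
```

```text
37 32 [(225, np.float64(128.32)), (228, np.float64(128.27272727272725))] [(240, np.float64(248.78947368421052)), (243, np.float64(248.56521739130434)), (246, np.float64(248.6))] [(327, np.float64(248.13636363636363)), (330, np.float64(248.11764705882354)), (333, np.float64(248.1875))]
-3.6670096
90 near->bar 160.3057 -3.6347098
96 near->bar 157.77672 -3.634778
```

View pics/fin.png

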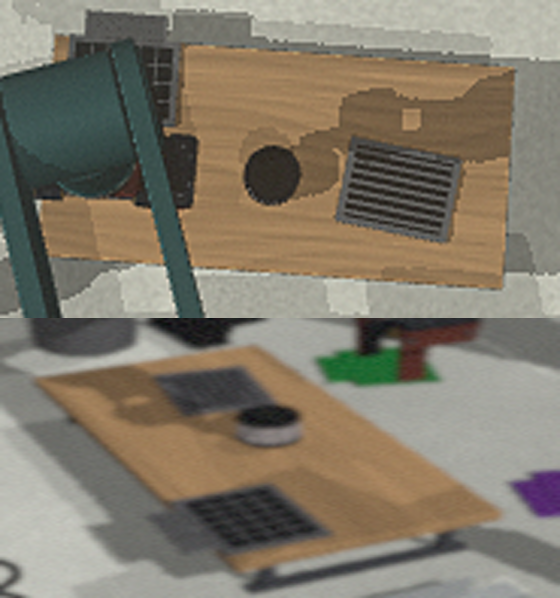

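```bash
python3 -c "
from cell import *
print(sign_off())"
```

```text
the job is handed in; nothing more can be done
None
```

I slid the frame to the far edge with the fingertips of the part-open gripper. One finger turned it square, then both pushed it flat until the front bar met the edge. I then backed the hand off, raised it clear and handed the job in at about 21 s.

**Last checks**
- **Position:** with the hand away, the top camera put the back bar 100.0 mm from the far edge (target 100). The wrist camera put it 160.3 mm from the near edge (target 160).
- **Squareness:** the frame was within about 0.2° of the edge by the back-bar fit. The fit of its short right side was noisy and differed by 0.4–1.2°.
- **Other things:** the filter and grille look unmoved in the last picture. I judged that by eye and did not measure them. The items on the counter were mostly outside that last crop.

**What went wrong on the way**
- The real fingertips sit about 33 mm above the reported TCP, so my first pass swept over the frame without visibly moving it. I backed off and lowered the hand until it stopped on the shelf.
- The force reading stayed near zero throughout, so I took that stop as contact and could not confirm it by force.

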